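# Check in the hardness-test queue

### The job

Check in the queue for the hardness tester: with the fingertips, lightly press down on the wide low reference block, then the round slug, then the hexagonal slug, each from above until the black cushion under its pad has come down onto the tray, or nearly. Touch them only in that order, and do not go back to one already done; do not lift, tip or shove anything, and leave the cone-topped anvil and everything else alone.

Things in the scene. Friction and masses are not known exactly. Their poses are not given: they have to be found in the camera images.
- tray: Check-in tray: aluminium slab 180 x 180 mm, 22 mm high, fixed to the worktop. Origin under its centre on the worktop; z up, x and y along its sides. Four identical round grey pads on stems stand on it at x, y = +-42.5 mm in its frame, one piece on each; which piece is on which pad varies.
- tray_top (a point): Centre of the tray's top face, 22 mm above the worktop. Each pad above it is 62 mm across with a rim 2.5 mm high and 3 mm wide round its edge. Raised, a pad's bearing face (where the piece stands) is 45 mm above the worktop; sunk until the black rubber cushion under it lies on the tray it is at 33 mm. Meant for light presses, well under 25 N: come down slowly.
- pad0 (a joint): Travel of the pad at x = -42.5, y = 42.5 mm in the tray's frame: 0 raised (start), 0.012 m sunk, its cushion on the tray. It stays where it is left. The slide resists with about 5 N, of which pad and piece's weight do 1 to 2.7 N, so a push of 2 to 4 N moves it. Pressed further, the cushion gives up to 6 mm, 2 N per mm, and springs back.
- pad1 (a joint): Travel of the pad at x = -42.5, y = -42.5 mm in the tray's frame: 0 raised (start), 0.012 m sunk, its cushion on the tray. It stays where it is left. The slide resists with about 5 N, of which pad and piece's weight do 1 to 2.7 N, so a push of 2 to 4 N moves it. Pressed further, the cushion gives up to 6 mm, 2 N per mm, and springs back.
- pad2 (a joint): Travel of the pad at x = 42.5, y = 42.5 mm in the tray's frame: 0 raised (start), 0.012 m sunk, its cushion on the tray. It stays where it is left. The slide resists with about 5 N, of which pad and piece's weight do 1 to 2.7 N, so a push of 2 to 4 N moves it. Pressed further, the cushion gives up to 6 mm, 2 N per mm, and springs back.
- pad3 (a joint): Travel of the pad at x = 42.5, y = -42.5 mm in the tray's frame: 0 raised (start), 0.012 m sunk, its cushion on the tray. It stays where it is left. The slide resists with about 5 N, of which pad and piece's weight do 1 to 2.7 N, so a push of 2 to 4 N moves it. Pressed further, the cushion gives up to 6 mm, 2 N per mm, and springs back.
- block: Reference block: low bright ground-steel disc, 50 mm across, 12 mm high, about 0.19 kg, loose on its pad. Origin at the centre of its underside, z up; flat top 12 mm above it.
- round_slug: Round slug: upright steel cylinder, 27 mm across, 27 mm high, about 0.12 kg, loose on its pad. Origin at the centre of its underside; flat top 27 mm above it.
- hex_slug: Hexagonal slug: upright six-sided steel prism, 24 mm across the flats, 28 mm across corners, 24 mm high, about 0.1 kg, loose on its pad. Origin at the centre of its underside; flat top 24 mm above it.
- cone: Cone-topped anvil: bright stepped steel piece, 28 mm across, 36 mm high, narrowing to a small flat at the top, loose on the fourth pad; to be left alone. Origin at the centre of its underside.
- loupe: Stand loupe, a black waisted cylinder 33 mm across, 35 mm high; loose bystander on the worktop. Origin at the centre of its underside.
- specimen: Moulded specimen, a low black cylinder 30 mm across, 19 mm high; loose bystander on the worktop. Origin at the centre of its underside.
- tweezers: Steel tweezers lying flat, 128 mm long, 8 mm high; loose bystander on the worktop. Origin at the centre of its underside.
- flat_anvil: Flat-topped anvil, a dark disc 59 mm across on a short shank, 30 mm high; loose bystander on the worktop. Origin at the centre of its underside.

How it is judged:
On the way, in this order (a step that is already met when the one before it is completed fails the run):
1. the reference block is pressed down with its pad (z of block in the frame of tray below 0.037 m and z of each of round_slug, hex_slug in the frame of tray above 0.037 m), for 0.1 s.
2. the round slug is pressed down with its pad (z of round_slug in the frame of tray below 0.037 m and z of hex_slug in the frame of tray above 0.037 m), for 0.1 s.
3. the hexagonal slug is pressed down with its pad (z of hex_slug in the frame of tray below 0.037 m), for 0.1 s.
At the end, for the whole second after the job is handed in: The reference block, round slug and hexagonal slug each stand upright (within 0.1 rad) and at rest on their own pads, sunk at least 8 mm of 12, within 20 mm of where they started (sinking included); the cone-topped anvil is upright on its still raised pad (z of block in the frame of tray between 0.03 and 0.037 m and z of round_slug in the frame of tray between 0.03 and 0.037 m and z of hex_slug in the frame of tray between 0.03 and 0.037 m and angle between each of block, round_slug, hex_slug, cone's own z axis and vertical below 0.1 rad and linear speed of each of block, round_slug, hex_slug below 0.01 m/s and distance of each of block, round_slug, hex_slug from where it was at the start of the episode below 0.02 m and z of cone in the frame of tray above 0.043 m); the robot touches nothing.
It fails at once if a later piece is touched or pressed before an earlier one is down, or one already done is touched again after a later one is down ((z of block in the frame of tray above 0.037 m and (contact force between the fingers and round_slug above 1 N or z of round_slug in the frame of tray below 0.042 m)) or (z of block in the frame of tray above 0.037 m and (contact force between the fingers and hex_slug above 1 N or z of hex_slug in the frame of tray below 0.042 m)) or (z of round_slug in the frame of tray above 0.037 m and (contact force between the fingers and hex_slug above 1 N or z of hex_slug in the frame of tray below 0.042 m)) or (z of round_slug in the frame of tray below 0.037 m and contact force between the fingers and block above 1 N) or (z of hex_slug in the frame of tray below 0.037 m and contact force between the fingers and block above 1 N) or (z of hex_slug in the frame of tray below 0.037 m and contact force between the fingers and round_slug above 1 N)).
It fails at once if a piece is pushed harder than 25 N (contact force between the fingers and block above 25 N or contact force between the fingers and round_slug above 25 N or contact force between the fingers and hex_slug above 25 N).
It fails at once if a piece is lifted off its pad, tipped, or shoved out of place (20 mm from its start, the 12 mm press included) (z of any of block, round_slug, hex_slug in the frame of tray above 0.051 m or angle between any of block, round_slug, hex_slug's own z axis and vertical above 0.35 rad or distance of any of block, round_slug, hex_slug from where it was at the start of the episode above 0.02 m).
It fails at once if the cone-topped anvil is touched or moved by 10 mm (contact force between any of the arm, the fingers and cone above 1 N or distance of cone from where it was at the start of the episode above 0.01 m).
It fails at once if a bystander on the worktop is moved by more than 15 mm (distance of any of loupe, specimen, tweezers, flat_anvil from where it was at the start of the episode above 0.015 m).
It also fails if it takes over 48 s, if anything falls off the work surface, if the arm or the gripper's body presses on something with over 40 N, if the wrist force passes 120 N, or if a joint passes its speed limit or range.

### The arm

A 6-joint arm with a two-finger parallel gripper is mounted at the origin on a cart in front of the work surface, level with it; the furniture and walls round the work are solid. World frame = base frame: x ahead of the robot, y to its left, z up, the work surface at z = 0. Lengths are in m, angles in rad, forces in N, time in s.
With the tool pointing down it reaches from about 0.3 to 0.775 m from the base axis. Payload 14.6 kg.
Tool frame: the origin (TCP) lies at the very end of the fingers, on their centre line; the grasp point (between the pads) lies 19 mm behind it; z points along the fingers, y is the line along which they close (so a half turn about z gives the same grasp; the last joint's range is limited). The gripper opens to 94 mm and grips with 3 to 60 N. Pads are 16 mm wide; open, the fingers measure 119 mm over their backs; the gripper's body (75 mm by 177 mm) begins 78 mm behind the grasp point.
Start: joints at [1.261, 0.3, 1.521, -0, 1.321, -0.067], TCP at [0.132, 0.534, 0.205] pointing down, gripper open.
Joint ranges: [-3.03, 3.03], [-0.79, 2.21], [0.23, 2.52], [-1.04, 4.18], [0, 3.07], [-2.55, 2.55]. Speed limits (rad/s): [2.22, 2.22, 2.57, 3.14, 3.14, 3.14].

### API

Orientations are given as [roll, pitch, yaw] about the fixed x, y, z axes, in that order (R = Rz(yaw) Ry(pitch) Rx(roll)).
In Python, from station import ctrl gives the robot as it stands.
- The arm moves only by the tool move_arm, never from a script. Its argument "increments" is a list of rows, each a list of 7 numbers: the opening, from 0 (shut) to 1 (fully open), then the shift along the tool's x, y, z in units of 50 mm (1.0 is 50 mm), then the turn, a rotation vector about the tool's x, y, z in rad. In form: [[claw, tx, ty, tz, rx, ry, rz], ...]. A call has 1 to 20 rows; each row shifts and turns the commanded pose from where the row before left it, along the tool's axes as they then stand; what a row does not reach is not made up. A row lasts 1/10 s, in which the tool goes at most 50 mm and 8.59 degrees, less where a joint would pass 70% of its speed; a pose out of reach is approached as far as the arm can. A call is refused whole if a number of a shift passes 1 or a number of a turn 0.15, either way. A call with a gripper value outside its range is refused whole. The fingers move at their own pace and stop on an object; "force" is the grip in N (left out, the last holds). Time passes only in rows, so rows that do not move let the fingers close. It gives the time, the measured TCP pose, the force, the opening and the grip force at its end, in the units of the state.
- ctrl.get_obs(): the state, without advancing time (a new reading comes with each control period).
- ctrl.camera(name): name is "scene" or "top"; returns a dict with "color" (384x512x3 uint8, blue, green, red), "K" (3x3 intrinsics, pixels), "pose" (4x4, takes a point from camera to world coordinates). Camera axes: x right, y down, z forward; pixel columns grow to the right and rows downward; lengths in m; the calibration is good to about 2 mm. A picture is of the moment at which its call begins. There is no depth.
- ctrl.hand_in(): hands the job in; it is judged then, once.
Trained networks look in a picture, given as the dict that the camera call returned (one of the last four; its "shot" number tells which), for a name from the list of things; names that differ only in an ending like _2 or _b are one class to them, and where a whole thing is asked for, a point or a joint stands for the part that bears it (a point fixed in the world has none). Each returns a list of dicts, best first, with "conf" (0 to 1); they miss things now and then, are a little off and sometimes report something else, mostly with a low value. They report only what shows in the picture. A call takes as long as a camera call.
- ctrl.cut_out(name, picture): "mask" (384x512 bool, what is visible of it) and "centre" ([row, column] in pixels, amid what is visible of it).
The state is a dict: "time_s": time; "qpos": joint angles; "joint_vel": joint speeds; "tau": joint torques, N m; "ee_pos": TCP position; "eef_rot": TCP orientation; "force": force on the tool from outside, world axes, zero at the start; "moment": the same for the moment, N m; "grip_width": finger opening in m; "grip_force": force on a finger pad.
Only numpy, scipy, OpenCV 4.12 (cv2) and the standard library are available. Lean on these libraries where they do the work, as an engineer would, in place of code of your own. Each camera call takes 0.05 s, during which the arm holds its last target. There are 200 camera calls.

## Working session

There is one attempt and no reset: what is moved stays moved. The work goes in short steps, Python scripts to look and compute and a tool call to move; the robot and the scene stay as the last step left them, time stands still between calls to the robot, and variables do not carry over. Pictures are saved under pics/ and viewed, at most 10 in all, crops included, and the job is handed in when it is done.

Besides the shell and the picture viewer there is one more tool, called after "Call:" as name([rows], argument=value, ...), one row to a line, values as JSON. move_arm: Moves the arm, as the interface text tells. Its arguments: {"type":"object","properties":{"increments":{"type":"array","items":{"type":"array","items":{"type":"number"}}},"force":{"type":"number"}},"required":["increments"]}

```bash
mkdir -p pics
cat > h.py <<'E'
from station import ctrl
import numpy as np, cv2
def ray(c,px,z):
    K,T=np.array(c["K"]),np.array(c["pose"])
    d=T[:3,:3]@np.linalg.solve(K,[px[1],px[0],1.]); o=T[:3,3]
    return o+d*(z-o[2])/d[2]
def proj(c,p):
    K,T=np.array(c["K"]),np.array(c["pose"])
    q=K@(T[:3,:3].T@(np.array(p)-T[:3,3])); return q[:2]/q[2]
E
python3 - <<'E'
from h import *
o=ctrl.get_obs(); print(o["time_s"],o["ee_pos"],o["eef_rot"],o["force"],o["grip_width"])
H=dict(block=.051,round_slug=.0585,hex_slug=.057,cone=.06,tray=.02,loupe=.017,specimen=.01,tweezers=.004,flat_anvil=.015)
for n in("top","scene"):
    c=ctrl.camera(n); cv2.imwrite(f"pics/{n}.png",c["color"]); print(n,np.round(c["pose"],3).tolist())
    for k,z in H.items():
        for r in ctrl.cut_out(k,c)[:2]:
            print(k,round(r["conf"],2),np.round(r["centre"]),r["mask"].sum(),ray(c,r["centre"],z).round(4))
E
```

```text
0.0 [0.13216767 0.53360894 0.20487903] [-3.14043189e+00 -6.32590291e-05  2.89874108e+00] [ 0.01087109 -0.58646134  0.44734982] 0.09416683864440084
top [[-0.006, -0.999, 0.054, 0.445], [-1.0, 0.005, -0.021, 0.035], [0.02, -0.054, -0.998, 1.127], [0.0, 0.0, 0.0, 1.0]]
block 0.56 [190. 224.] 275 [0.5123 0.0794 0.051 ]
block 0.34 [147. 240.] 101 [0.6305 0.0336 0.051 ]
round_slug 0.65 [161. 213.] 73 [0.5906 0.107  0.0585]
round_slug 0.46 [158. 218.] 270 [0.5997 0.0936 0.0585]
hex_slug 0.6 [175. 250.] 57 [0.5534 0.0075 0.057 ]
cone 0.55 [148. 242.] 49 [0.6255 0.0288 0.06  ]
tray 0.58 [169. 234.] 3603 [0.5743 0.0529 0.02  ]
loupe 0.46 [158. 216.] 336 [0.6035 0.1014 0.017 ]
specimen 0.53 [145. 239.] 62 [0.6424 0.0371 0.01  ]
specimen 0.44 [170. 232.] 3885 [0.5712 0.0584 0.01  ]
flat_anvil 0.89 [190. 380.] 333 [ 0.5136 -0.3552  0.015 ]
scene [[0.571, -0.431, 0.699, -0.489], [-0.821, -0.303, 0.483, -0.679], [0.004, -0.85, -0.527, 0.825], [0.0, 0.0, 0.0, 1.0]]
block 0.58 [185. 238.] 140 [0.5055 0.0786 0.051 ]
block 0.17 [192. 258.] 1710 [0.5066 0.0039 0.051 ]
round_slug 0.62 [168. 245.] 80 [0.5887 0.112  0.0585]
round_slug 0.35 [262. 338.] 128 [ 0.3518 -0.3342  0.0585]
hex_slug 0.39 [190. 262.] 73 [ 0.5188 -0.0031  0.057 ]
cone 0.57 [170. 269.] 65 [0.6209 0.0409 0.06  ]
tray 0.75 [193. 256.] 1773 [0.5395 0.0324 0.02  ]
loupe 0.69 [193. 264.] 116 [0.5592 0.0183 0.017 ]
loupe 0.48 [181. 142.] 126 [0.3923 0.3737 0.017 ]
specimen 0.6 [183. 169.] 113 [0.4431 0.3065 0.01  ]
specimen 0.4 [262. 335.] 121 [ 0.4034 -0.3062  0.01  ]
tweezers 0.5 [180. 143.] 145 [0.4119 0.3939 0.004 ]
flat_anvil 0.34 [191. 234.] 25 [0.5179 0.1014 0.015 ]
```

Run:
```python
import cv2
a=cv2.imread("pics/top.png")[110:230,170:310]; b=cv2.imread("pics/scene.png")[130:240,190:320]
cv2.imwrite("pics/tc.png",cv2.resize(a,None,fx=5,fy=5,interpolation=2)); cv2.imwrite("pics/sc.png",cv2.resize(b,None,fx=5,fy=5,interpolation=2))
```

```text
(no output)
```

View pics/tc.png

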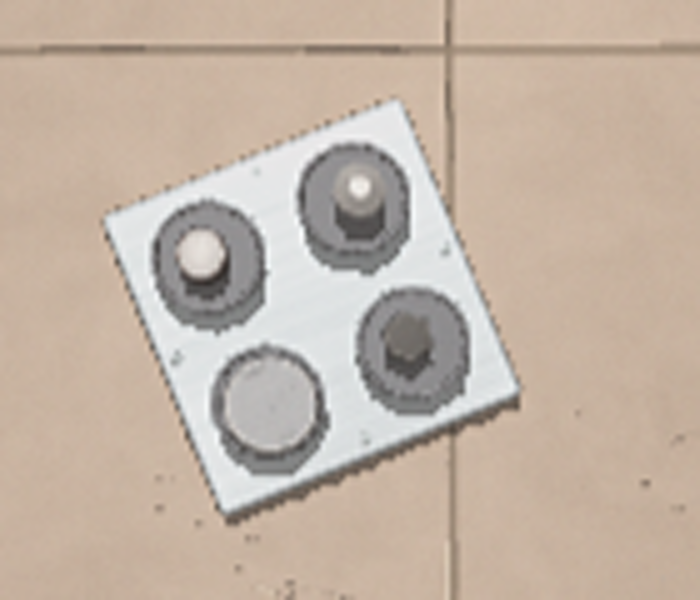

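View pics/sc.png

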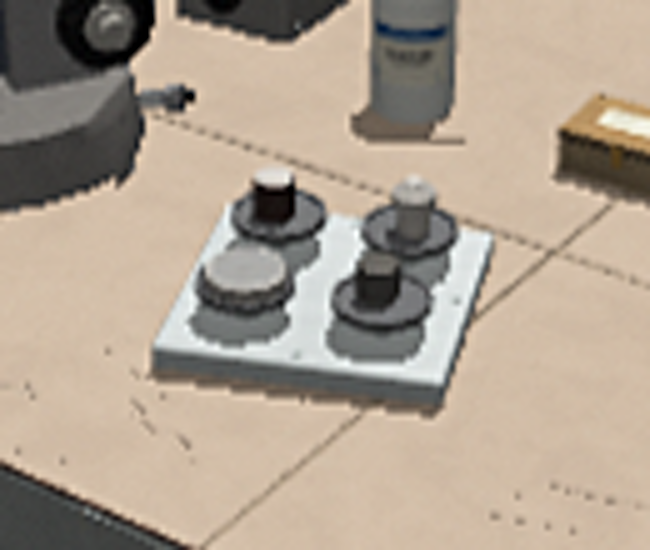

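View pics/top.png

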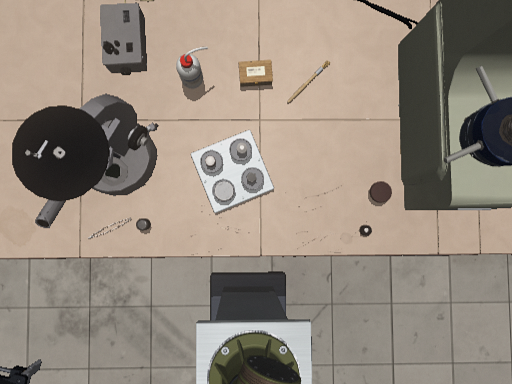

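View pics/scene.png

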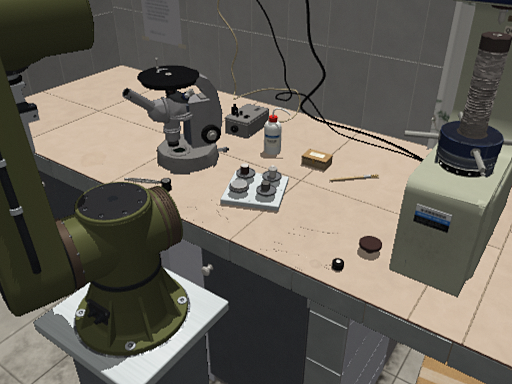

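The crops show the block lower left (crop 268,400 = pixel 223,190), the round slug upper left (210,160), the cone upper right and the hex lower right (251,177). Nothing tall stands close to the tray. Next I fix the top centres and check them against the tray frame.

Run:
```python
from h import *
from scipy.spatial.transform import Rotation as R
t=ctrl.camera("top"); s=ctrl.camera("scene")
f=lambda c,uv,off,z: ray(c,[(uv[1]+.5)/5-.5+off[1],(uv[0]+.5)/5-.5+off[0]],z)[:2]
C=np.array([f(t,u,(170,110),.022) for u in[(105,217),(397,99),(518,390),(230,512)]])
print("sides",np.linalg.norm(C-np.roll(C,-1,0),axis=1).round(4)); c0=C.mean(0)
ex=(C[0]+C[1]-C[2]-C[3]); ex/=np.linalg.norm(ex); ey=np.array([-ex[1],ex[0]])
print("tray",c0.round(4),np.degrees(np.arctan2(ex[1],ex[0])))
S=np.array([f(s,u,(190,130),z) for u,z in[((155,352),.022),((492,235),.022),((440,385),.022)]])
print("scene corners",S.round(4).tolist(),"top corners",C.round(4).tolist())
o=ctrl.get_obs(); M=R.from_euler("xyz",o["eef_rot"]).as_matrix(); p=o["ee_pos"]
for n,a,b,z,g in[("block",(268,400),(245,270),.057,(-1,1)),("round",(203,253),(275,178),.072,(1,1)),("hex",(408,338),(380,263),.069,(-1,-1)),("cone",(358,186),(414,186),.081,(1,-1))]:
    x=f(t,a,(170,110),z); y=f(s,b,(190,130),z); q=c0+.0425*(g[0]*ex+g[1]*ey)
    m=(x+y)/2
    print(n,x.round(4),y.round(4),"pad",q.round(4),"tool d(50mm)",(M.T@(np.r_[x,z]-p)/.05).round(3))
print(M.round(3).tolist())
```

```text
sides [0.1746 0.1753 0.1723 0.1771]
tray [0.5694 0.0566] 22.456555534286323
scene corners [[0.4452, 0.0976], [0.6779, 0.0046], [0.5138, -0.0608]] top corners [[0.618, 0.1712], [0.6837, 0.0094], [0.5212, -0.0565], [0.4548, 0.1025]]
block [0.514 0.08 ] [0.506 0.075] pad [0.5139 0.0797] tool d(50mm) [-9.594 -6.976  2.969]
round [0.5909 0.1134] [0.5863 0.1109] pad [0.5925 0.1122] tool d(50mm) [-10.927  -5.957   2.669]
hex [0.5458 0.0054] [0.5432 0.0021] pad [0.5464 0.0011] tool d(50mm) [-10.569  -8.271   2.729]
cone [0.6248 0.0315] [0.6149 0.0251] pad [0.6249 0.0336] tool d(50mm) [-11.978  -7.385   2.489]
[[-0.971, 0.24, 0.0], [0.24, 0.971, -0.0], [-0.0, -0.0, -1.0]]
```

Call:
move_arm([
  [0, -0.3, -0.22, 0, 0, 0, 0],
  [0, -0.5, -0.37, 0, 0, 0, 0],
  [0, -0.5, -0.37, 0, 0, 0, 0],
  [0, -0.5, -0.37, 0, 0, 0, 0],
  [0, -0.5, -0.37, 0, 0, 0, 0],
  [0, -0.5, -0.37, 0, 0, 0, 0],
  [0, -0.5, -0.37, 0, 0, 0, 0],
  [0, -0.5, -0.37, 0, 0, 0, 0],
  [0, -0.5, -0.37, 0, 0, 0, 0],
  [0, -0.5, -0.37, 0, 0, 0, 0],
  [0, -0.5, -0.37, 0, 0, 0, 0],
  [0, -0.5, -0.37, 0, 0, 0, 0],
  [0, -0.5, -0.37, 0, 0, 0, 0],
  [0, -0.5, -0.37, 0, 0, 0, 0],
  [0, -0.5, -0.37, 0, 0, 0, 0],
  [0, -0.5, -0.37, 0, 0, 0, 0],
  [0, -0.5, -0.37, 0, 0, 0, 0],
  [0, -0.5, -0.37, 0, 0, 0, 0],
  [0, -0.5, -0.37, 0, 0, 0, 0],
  [0, -0.2, -0.15, 0, 0, 0, 0],
])

```text
time_s: 3.1
ee_pos: [0.5098, 0.0767, 0.2053]
eef_rot: [-3.141, 0.0, 2.897]
force: [-0.2, -0.1, -0.9]
grip_width: 0.0007
grip_force: 0.0
```

Call:
move_arm([
  [0, 0, 0, 0.3, 0, 0, 0],
  [0, 0, 0, 0.4, 0, 0, 0],
  [0, 0, 0, 0.4, 0, 0, 0],
  [0, 0, 0, 0.4, 0, 0, 0],
  [0, 0, 0, 0.4, 0, 0, 0],
  [0, 0, 0, 0.4, 0, 0, 0],
  [0, 0, 0, 0.2, 0, 0, 0],
  [0, 0, 0, 0.1, 0, 0, 0],
  [0, 0, 0, 0, 0, 0, 0],
])

```text
time_s: 4.0
ee_pos: [0.5087, 0.0786, 0.0755]
eef_rot: [-3.142, -0.0, 2.899]
force: [-0.3, 0.1, 0.7]
grip_width: 0.0003
grip_force: 0.0
```

Run:
```python
from h import *
s=ctrl.camera("scene"); o=ctrl.get_obs(); p=o["ee_pos"]; print(p,o["force"])
print("tcp px",proj(s,p))
cv2.imwrite("pics/s2.png",cv2.resize(s["color"][130:240,190:320],None,fx=5,fy=5,interpolation=2))
```

```text
[0.50900379 0.07861228 0.07599355] [-0.56280947  0.09822406  0.1066054 ]
tcp px [238.15095069 177.4262519 ]
```

View pics/s2.png

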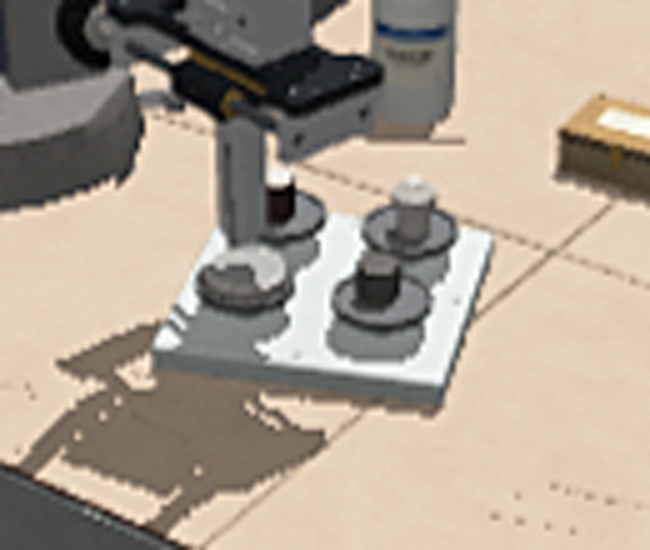

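Call:
move_arm([
  [0, 0, 0, 0.05, 0, 0, 0],
  [0, 0, 0, 0.05, 0, 0, 0],
  [0, 0, 0, 0.05, 0, 0, 0],
  [0, 0, 0, 0.05, 0, 0, 0],
  [0, 0, 0, 0.05, 0, 0, 0],
  [0, 0, 0, 0.05, 0, 0, 0],
  [0, 0, 0, 0.02, 0, 0, 0],
  [0, 0, 0, 0.02, 0, 0, 0],
  [0, 0, 0, 0.02, 0, 0, 0],
  [0, 0, 0, 0.02, 0, 0, 0],
  [0, 0, 0, 0.02, 0, 0, 0],
  [0, 0, 0, 0.02, 0, 0, 0],
  [0, 0, 0, 0.02, 0, 0, 0],
])

```text
time_s: 5.35
ee_pos: [0.5089, 0.0785, 0.0535]
eef_rot: [3.142, 0.0, 2.899]
force: [-0.7, 0.2, 2.8]
grip_width: 0.0004
grip_force: 1.5
```

Contact, 2.8 N at z 53.5 mm, pad moving. Next, slowly down to 44.5 mm.

Call:
move_arm([
  [0, 0, 0, 0.02, 0, 0, 0],
  [0, 0, 0, 0.02, 0, 0, 0],
  [0, 0, 0, 0.02, 0, 0, 0],
  [0, 0, 0, 0.02, 0, 0, 0],
  [0, 0, 0, 0.02, 0, 0, 0],
  [0, 0, 0, 0.02, 0, 0, 0],
  [0, 0, 0, 0.02, 0, 0, 0],
  [0, 0, 0, 0.02, 0, 0, 0],
  [0, 0, 0, 0.02, 0, 0, 0],
  [0, 0, 0, 0, 0, 0, 0],
  [0, 0, 0, 0, 0, 0, 0],
])

```text
time_s: 6.45
ee_pos: [0.5088, 0.0785, 0.0445]
eef_rot: [-3.142, 0.0, 2.899]
force: [0.0, 0.2, 2.9]
grip_width: 0.0007
grip_force: 1.4
```

Call:
move_arm([
  [0, 0, 0, 0.02, 0, 0, 0],
  [0, 0, 0, 0.02, 0, 0, 0],
  [0, 0, 0, 0, 0, 0, 0],
])

```text
time_s: 6.75
ee_pos: [0.5088, 0.0785, 0.0425]
eef_rot: [3.142, 0.0, 2.899]
force: [-1.5, -1.4, 5.6]
grip_width: -0.0001
grip_force: 3.3
```

Call:
move_arm([
  [0, 0, 0, -0.05, 0, 0, 0],
  [0, 0, 0, -0.15, 0, 0, 0],
  [0, 0, 0, -0.3, 0, 0, 0],
  [0, 0, 0, -0.4, 0, 0, 0],
  [0, 0, 0, -0.35, 0, 0, 0],
  [0, -0.2, 0.15, 0, 0, 0, 0],
  [0, -0.35, 0.25, 0, 0, 0, 0],
  [0, -0.35, 0.25, 0, 0, 0, 0],
  [0, -0.3, 0.25, 0, 0, 0, 0],
  [0, -0.17, 0.14, 0, 0, 0, 0],
  [0, 0, 0, 0.1, 0, 0, 0],
  [0, 0, 0, 0.1, 0, 0, 0],
  [0, 0, 0, 0, 0, 0, 0],
])

```text
time_s: 8.05
ee_pos: [0.5868, 0.1121, 0.0939]
eef_rot: [-3.141, -0.002, 2.899]
force: [0.6, 0.1, 0.2]
grip_width: 0.0007
grip_force: 0.0
```

Run:
```python
from h import *
s=ctrl.camera("scene"); o=ctrl.get_obs(); p=o["ee_pos"]; print(p,o["force"])
print("tcp px",(proj(s,p)-[190,130])*5)
cv2.imwrite("pics/s3.png",cv2.resize(s["color"][130:240,190:320],None,fx=5,fy=5,interpolation=2))
```

```text
[0.58706865 0.11216229 0.09450382] [0.42740652 0.06880775 0.49718401]
tcp px [271.72757862 143.59819432]
```

View pics/s3.png

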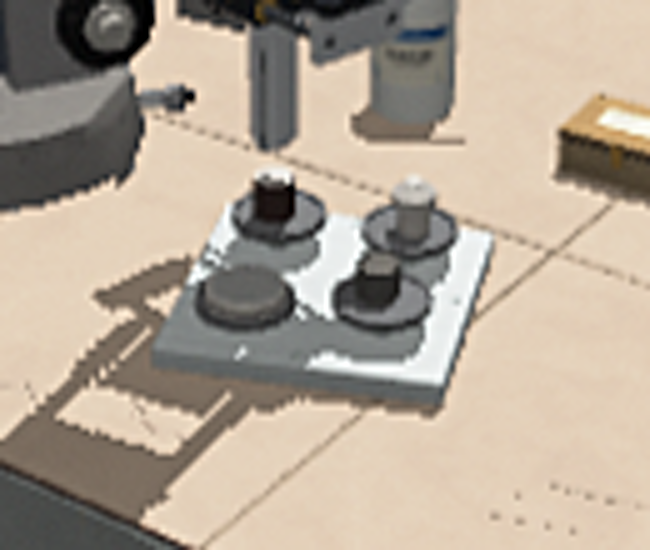

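The block is down and the fingertips (272,148) hang over the slug's top (275,178). Pressing now.

Call:
move_arm([
  [0, -0.03, 0, 0.08, 0, 0, 0],
  [0, 0, 0, 0.08, 0, 0, 0],
  [0, 0, 0, 0.08, 0, 0, 0],
  [0, 0, 0, 0.06, 0, 0, 0],
  [0, 0, 0, 0.04, 0, 0, 0],
  [0, 0, 0, 0.02, 0, 0, 0],
  [0, 0, 0, 0.02, 0, 0, 0],
  [0, 0, 0, 0.02, 0, 0, 0],
  [0, 0, 0, 0.02, 0, 0, 0],
  [0, 0, 0, 0.02, 0, 0, 0],
  [0, 0, 0, 0.02, 0, 0, 0],
  [0, 0, 0, 0.02, 0, 0, 0],
  [0, 0, 0, 0.02, 0, 0, 0],
  [0, 0, 0, 0.02, 0, 0, 0],
  [0, 0, 0, 0, 0, 0, 0],
])

```text
time_s: 9.6
ee_pos: [0.5893, 0.1121, 0.069]
eef_rot: [3.142, 0.0, 2.899]
force: [-0.5, -0.4, 3.4]
grip_width: 0.0002
grip_force: 1.7
```

Call:
move_arm([
  [0, 0, 0, 0.02, 0, 0, 0],
  [0, 0, 0, 0.02, 0, 0, 0],
  [0, 0, 0, 0.02, 0, 0, 0],
  [0, 0, 0, 0.02, 0, 0, 0],
  [0, 0, 0, 0.02, 0, 0, 0],
  [0, 0, 0, 0.02, 0, 0, 0],
  [0, 0, 0, 0.02, 0, 0, 0],
  [0, 0, 0, 0.02, 0, 0, 0],
  [0, 0, 0, 0.02, 0, 0, 0],
  [0, 0, 0, 0.02, 0, 0, 0],
  [0, 0, 0, 0.02, 0, 0, 0],
  [0, 0, 0, 0, 0, 0, 0],
])

```text
time_s: 10.8
ee_pos: [0.5893, 0.1121, 0.0581]
eef_rot: [3.142, 0.0, 2.899]
force: [-1.1, 0.3, 6.2]
grip_width: 0.0006
grip_force: 3.1
```

Call:
move_arm([
  [0, 0, 0, -0.05, 0, 0, 0],
  [0, 0, 0, -0.15, 0, 0, 0],
  [0, 0, 0, -0.3, 0, 0, 0],
  [0, 0, 0, -0.3, 0, 0, 0],
  [0, 0, 0, -0.2, 0, 0, 0],
  [0, 0.03, -0.2, 0, 0, 0, 0],
  [0, 0.06, -0.4, 0, 0, 0, 0],
  [0, 0.06, -0.4, 0, 0, 0, 0],
  [0, 0.06, -0.4, 0, 0, 0, 0],
  [0, 0.06, -0.4, 0, 0, 0, 0],
  [0, 0.04, -0.3, 0, 0, 0, 0],
  [0, 0.03, -0.22, 0, 0, 0, 0],
  [0, 0, 0, 0.15, 0, 0, 0],
  [0, 0, 0, 0.15, 0, 0, 0],
  [0, 0, 0, 0, 0, 0, 0],
])

```text
time_s: 12.3
ee_pos: [0.5443, 0.0042, 0.0914]
eef_rot: [-3.141, -0.002, 2.899]
force: [-0.4, -0.9, -0.4]
grip_width: 0.0005
grip_force: 0.0
```

Run:
```python
from h import *
s=ctrl.camera("scene"); o=ctrl.get_obs(); p=o["ee_pos"]; print(p,o["force"])
print("tcp px",(proj(s,p)-[190,130])*5,(proj(s,[*p[:2],.069])-[190,130])*5)
cv2.imwrite("pics/s4.png",cv2.resize(s["color"][130:240,190:320],None,fx=5,fy=5,interpolation=2))
```

```text
[0.54459944 0.0041854  0.09201712] [-0.69954284  0.92471071  0.04668753]
tcp px [376.92367709 225.84618822] [376.41369704 258.9780984 ]
```

View pics/s4.png

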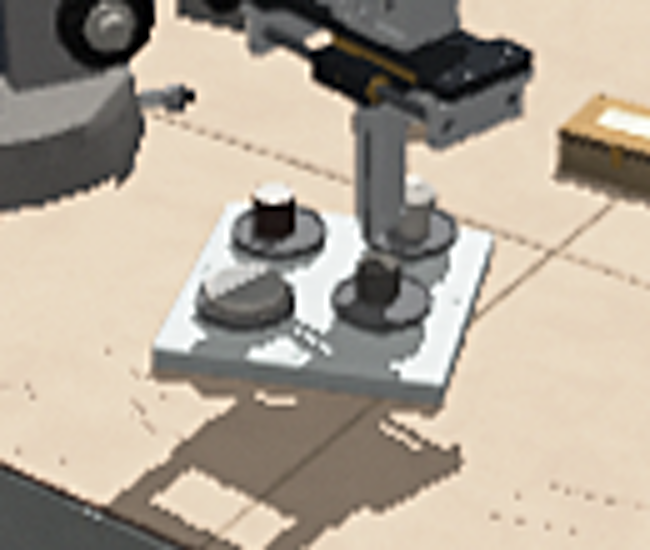

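The round slug has sunk, and the fingertips (375,235) are over the hex (380,263). Pressing it.

Call:
move_arm([
  [0, 0, 0, 0.08, 0, 0, 0],
  [0, 0, 0, 0.08, 0, 0, 0],
  [0, 0, 0, 0.08, 0, 0, 0],
  [0, 0, 0, 0.06, 0, 0, 0],
  [0, 0, 0, 0.04, 0, 0, 0],
  [0, 0, 0, 0.02, 0, 0, 0],
  [0, 0, 0, 0.02, 0, 0, 0],
  [0, 0, 0, 0.02, 0, 0, 0],
  [0, 0, 0, 0.02, 0, 0, 0],
  [0, 0, 0, 0.02, 0, 0, 0],
  [0, 0, 0, 0.02, 0, 0, 0],
  [0, 0, 0, 0.02, 0, 0, 0],
  [0, 0, 0, 0, 0, 0, 0],
])

```text
time_s: 13.65
ee_pos: [0.5449, 0.0036, 0.069]
eef_rot: [3.142, 0.0, 2.899]
force: [-1.0, -0.3, 2.6]
grip_width: 0.0005
grip_force: 1.2
```

Call:
move_arm([
  [0, 0, 0, 0.02, 0, 0, 0],
  [0, 0, 0, 0.02, 0, 0, 0],
  [0, 0, 0, 0.02, 0, 0, 0],
  [0, 0, 0, 0.02, 0, 0, 0],
  [0, 0, 0, 0.02, 0, 0, 0],
  [0, 0, 0, 0.02, 0, 0, 0],
  [0, 0, 0, 0.02, 0, 0, 0],
  [0, 0, 0, 0.02, 0, 0, 0],
  [0, 0, 0, 0.02, 0, 0, 0],
  [0, 0, 0, 0.02, 0, 0, 0],
  [0, 0, 0, 0.02, 0, 0, 0],
  [0, 0, 0, 0.02, 0, 0, 0],
  [0, 0, 0, 0.02, 0, 0, 0],
  [0, 0, 0, 0, 0, 0, 0],
])

```text
time_s: 15.05
ee_pos: [0.5449, 0.0036, 0.0559]
eef_rot: [3.142, 0.0, 2.899]
force: [-0.2, -0.1, 4.3]
grip_width: 0.0001
grip_force: 2.3
```

Call:
move_arm([
  [0, 0, 0, 0.02, 0, 0, 0],
  [0, 0, 0, 0, 0, 0, 0],
  [0, 0, 0, -0.05, 0, 0, 0],
  [0, 0, 0, -0.15, 0, 0, 0],
  [0, 0, 0, -0.3, 0, 0, 0],
  [0, 0, 0, -0.5, 0, 0, 0],
  [0, 0, 0, -0.5, 0, 0, 0],
  [0, 0, 0, -0.5, 0, 0, 0],
  [0, 0, 0, -0.5, 0, 0, 0],
  [0, 0, 0, -0.3, 0, 0, 0],
  [0, 0, 0, 0, 0, 0, 0],
])

```text
time_s: 16.15
ee_pos: [0.5455, 0.0036, 0.197]
eef_rot: [3.141, 0.003, 2.899]
force: [0.3, -0.1, -1.4]
grip_width: 0.0005
grip_force: 0.0
```

Run:
```python
from h import *
s=ctrl.camera("scene"); o=ctrl.get_obs(); print(o["ee_pos"],o["force"],o["time_s"])
cv2.imwrite("pics/s5.png",cv2.resize(s["color"][130:240,190:320],None,fx=5,fy=5,interpolation=2))
```

```text
[0.54493811 0.00361986 0.19540883] [-0.31796674  0.37254313 -0.39859989] 16.2
```

View pics/s5.png

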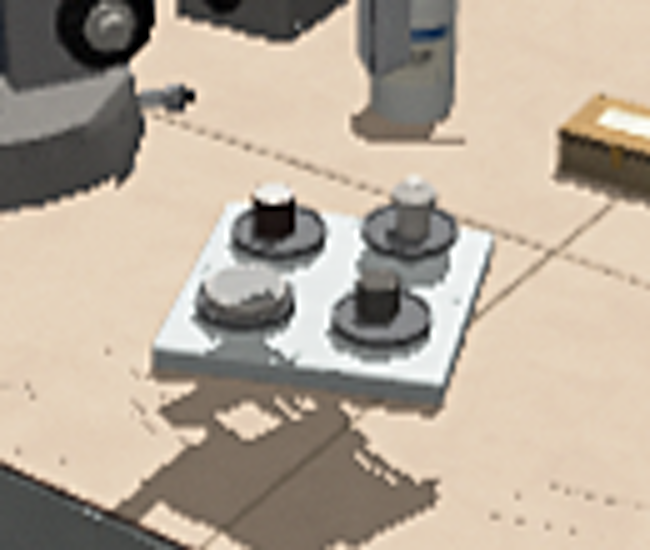

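The block (245,290), round slug (275,193) and hex (380,280) have each dropped about 17 crop pixels and stand upright. The cone's pad is still raised, and the arm is clear.

```bash
python3 -c "
from station import ctrl
print(ctrl.hand_in())"
```

```text
the job is handed in; nothing more can be done
None
```

I pressed the reference block, the round slug and the hexagonal slug down in that order and handed the job in at about 16 s; the last picture shows all three sunk and upright and the cone-topped anvil's pad still raised, but the hand-in gave no verdict.

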